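Pack two glass lamp globes into a deep divided box

TASK

Pack the two fragile glass lamp globes away in the deep green storage box: lower one gently into each half so that it stands upright on its brass collar on the padded floor, and slide the plywood divider from the rack right down to the bottom in its guides, so that it stands between them. The glass must not be dropped, tipped over or knocked against anything, and the globes must not touch each other; leave everything else on the desk and in the rack where it is.

Things in the scene. Friction and masses are not known exactly. Their poses are not given: they have to be found in the camera images.
- opal_globe: White glass lamp globe, thin and fragile: a ball 60 mm in diameter on a round brass collar 40 mm in diameter, 68 mm tall in all, 0.10 to 0.17 kg. It stands upright on the desk among other things (gap to the nearest 15 mm or more). Origin: centre of the collar's underside; z up; the ball's centre, the best height to grip, is 38 mm above the origin.
- amber_globe: Amber glass lamp globe, thin and fragile: a ball 60 mm in diameter on a round brass collar 40 mm in diameter, 68 mm tall in all, 0.10 to 0.17 kg. It stands upright on the desk among other things (gap to the nearest 15 mm or more). Origin: centre of the collar's underside; z up; the ball's centre, the best height to grip, is 38 mm above the origin.
- storage_box: Deep open storage box, olive green; it does not move. Outside 272 (its x) x 162 (its y) x 138 mm tall; walls 6 mm, floor 8 mm: inside 260 x 150 x 130 mm. Origin: centre of the underside; z up. Its halves are centred on x = +67 and -67 mm; a grey foam pad 8 mm thick covers the floor of each (gives 1 mm per 3 N), so a globe standing there has its origin 16 mm above the box's origin.
- guide_slot (a point): Point on the bare strip of box floor between the pads, 8 mm above the box's origin, axes as the box's. On each long wall here two white upright rails stand 14 mm inwards, leaving a 9 mm slot; 102 mm up they flare to a mouth about 30 mm wide at 120 mm. Seated, the divider's origin is at this point, its x along the box's x (either way round), its top edge 10 mm below the rim.
- divider: Divider panel for the box, pale plywood: 6 mm thick (its x), 142 mm wide (its y), 120 mm tall (its z), 0.06 to 0.11 kg. Origin: centre of its lower edge. It starts upright in one of the rack's three grooves, its top edge 130 mm above the desk; it pulls straight up and out, and is gripped across its thickness at the top edge.
- rack: Beech rack, a block 170 x 170 x 38 mm that does not move, with three grooves along its y at x = -55, 0 and +55 mm, each 9 mm wide and 28 mm deep (floor 10 mm above the origin). Origin: centre of the underside; z up. The divider, a notebook and a tablet stand in the grooves, in any order, their x along the rack's x.
- notebook: Pink hardback notebook standing in the rack, 7 mm thick (x), 120 mm wide (y), 100 mm tall; origin: centre of its lower edge. To be left alone.
- tablet: Black tablet standing in the rack, 7 mm thick (x), 150 mm wide (y), 108 mm tall; origin: centre of its lower edge. To be left alone.
- plant: Succulent in a round grey concrete pot, 76 mm across at most and 103 mm tall with its leaves; origin: centre of the underside. To be left alone.
- candle: Candle jar of green glass with a lid, 68 mm in diameter, 82 mm tall; origin: centre of the underside. To be left alone.
- pencil_pot: Blue ceramic pot of pencils, 72 mm in diameter, 95 mm tall, 145 mm tall with the pencils; origin: centre of the underside. To be left alone.
- clock: Round pale green alarm clock on a small wooden foot, 36 mm thick (x, the dial faces its -x), foot 40 mm (x), 70 mm wide (y), 82 mm tall; origin: centre of the underside. To be left alone.
- mug: White mug at the far side, 78 mm in diameter, 88 mm tall, its handle (out to about 70 mm from the axis along its y) turned away from the robot; origin: centre of the underside. To be left alone.
- stapler: Pink and black stapler at the far side, 135 mm long (x), 36 mm wide, 52 mm tall; origin: centre of the underside. To be left alone.
Things that resemble listed ones, but are neither listed nor needed, are in the scene too. What is shaped like the amber_globe but blue is not meant.

How it is judged:
At the end, for the whole second after the job is handed in: One globe stands on its collar on the floor pad in each half, upright within 0.12 rad, its axis 32 to 108 mm from the divider's plane and within 55 mm of the box's long centre line; the divider is fully down (within 4 mm) in its guides, upright and square within 0.05 rad; all at rest (((x of opal_globe in the frame of storage_box between 0.032 and 0.108 m and y of opal_globe in the frame of storage_box between -0.055 and 0.055 m and z of opal_globe in the frame of storage_box between 0.01 and 0.02 m and angle between each of opal_globe, amber_globe's own z axis and vertical below 0.12 rad and linear speed of each of opal_globe, amber_globe below 0.03 m/s and angular speed of each of opal_globe, amber_globe below 0.3 rad/s and x of amber_globe in the frame of storage_box between -0.108 and -0.032 m and y of amber_globe in the frame of storage_box between -0.055 and 0.055 m and z of amber_globe in the frame of storage_box between 0.01 and 0.02 m) or (x of opal_globe in the frame of storage_box between -0.108 and -0.032 m and y of opal_globe in the frame of storage_box between -0.055 and 0.055 m and z of opal_globe in the frame of storage_box between 0.01 and 0.02 m and angle between each of opal_globe, amber_globe's own z axis and vertical below 0.12 rad and linear speed of each of opal_globe, amber_globe below 0.03 m/s and angular speed of each of opal_globe, amber_globe below 0.3 rad/s and x of amber_globe in the frame of storage_box between 0.032 and 0.108 m and y of amber_globe in the frame of storage_box between -0.055 and 0.055 m and z of amber_globe in the frame of storage_box between 0.01 and 0.02 m)) and x of divider in the frame of storage_box between -0.006 and 0.006 m and y of divider in the frame of storage_box between -0.007 and 0.007 m and z of divider in the frame of storage_box between 0.004 and 0.012 m and angle between divider's own z axis and vertical below 0.06 rad and angle between the x axis of divider and the x axis of storage_box, either way round below 0.05 rad and linear speed of divider below 0.03 m/s); the robot touches nothing.
It fails at once if a globe is knocked or pressed hard (over 25 N) against the box, the divider, the rack or something else on the desk (contact force between any of opal_globe, amber_globe and storage_box above 25 N or contact force between any of opal_globe, amber_globe and divider above 25 N or contact force between any of opal_globe, amber_globe and rack above 25 N or contact force between any of opal_globe, amber_globe and plant above 25 N or contact force between any of opal_globe, amber_globe and candle above 25 N or contact force between any of opal_globe, amber_globe and pencil_pot above 25 N or contact force between any of opal_globe, amber_globe and clock above 25 N or contact force between any of opal_globe, amber_globe and mug above 25 N or contact force between any of opal_globe, amber_globe and stapler above 25 N or contact force between any of opal_globe, amber_globe and notebook above 25 N or contact force between any of opal_globe, amber_globe and tablet above 25 N).
It fails at once if the two globes touch each other (contact force between opal_globe and amber_globe above 0.3 N).
It fails at once if a globe is let fall (moves faster than 0.32 m/s, a fall of 5 mm or more, with no finger on it) ((linear speed of opal_globe above 0.32 m/s and contact force between opal_globe and the fingers below 0.05 N) or (linear speed of amber_globe above 0.32 m/s and contact force between amber_globe and the fingers below 0.05 N)).
It fails at once if a globe is tipped more than 50 degrees from upright (angle between any of opal_globe, amber_globe's own z axis and vertical above 0.87 rad).
It fails at once if something else on the desk or in the rack is pushed more than 25 mm or tipped more than 17 degrees (distance of any of plant, candle, pencil_pot, clock, mug, stapler, notebook, tablet from where it was at the start of the episode above 0.025 m or angle between any of plant, candle, pencil_pot, clock, mug, stapler, notebook, tablet's own z axis and vertical above 0.3 rad).
It also fails if it takes over 70 s, if anything falls off the work surface, if the arm or the gripper's body presses on something with over 40 N, if the wrist force passes 120 N, or if a joint passes its speed limit or range.

ROBOT

A 6-joint arm with a two-finger parallel gripper is mounted at the origin on the work surface. World frame = base frame: x ahead of the robot, y to its left, z up, the work surface at z = 0. Lengths are in m, angles in rad, forces in N, time in s.
With the tool pointing down it reaches from about 0.325 to 0.75 m from the base axis. Payload 7.6 kg.
Tool frame: the origin (TCP) lies midway between the tips of the shut fingers; the grasp point (between the pads) lies 19 mm behind it (grip_depth is the distance from the TCP to the grasp point, in m); y points along the fingers, z is the direction in which the jaws open and shut, and the axes are right-handed (so a half turn about y gives the same grasp; the last joint's range is limited). The gripper opens to 85 mm and grips with 20 to 120 N. Pads are 22 mm wide; open, the fingers measure 114 mm over their backs; the gripper's body (76 mm by 85 mm) begins 54 mm behind the grasp point. The pads swing forward as they close: fully open they stand 13 mm farther back than shut.
Start: joints at [1.156, 0.052, 1.401, -0, 1.689, -0.07], TCP at [0.177, 0.494, 0.231] pointing down, gripper open.
Joint ranges: [-2.9, 2.9], [-0.91, 2.17], [0.12, 2.37], [-1.06, 4.2], [0.26, 2.73], [-2.93, 2.93]. Speed limits (rad/s): [2.57, 2.57, 3.01, 3.14, 3.14, 3.14].

INTERFACE

Orientations are given as a unit quaternion [x, y, z, w].
In Python, from plant import get_obs, camera, get_calibration, job_done, grip_depth gives the robot as it stands.
- The arm moves only by the tool step_arm, never from a script. Its arguments are lists of equal length, an entry for each row: "rotation": the turn, a rotation vector about the tool's x, y, z in rad, a list of three; "offset": the shift along the tool's x, y, z in cm, a list of three; "claw": the closure, from 0 (fully open) to 1 (shut). A call has exactly 8 rows; each row is the pose to reach, as a shift and turn from the pose commanded when the call began, along the tool's axes at that moment; what a row does not reach only later rows make up. A row lasts 1/10 s, in which the tool goes at most 50 mm and 8.59 degrees, less where a joint would pass 70% of its speed; a pose out of reach is approached as far as the arm can. A call with a gripper value outside its range is refused whole. The fingers move at their own pace and stop on an object; "force" is the grip in N (left out, the last holds). Time passes only in rows, so rows that repeat a pose let the fingers close, or fill a call up. It gives the time, the measured TCP pose, the force and the opening at its end, in the units of the state.
- get_obs(): the state, without advancing time (a new reading comes with each control period).
- camera(name): name is "scene" or "top" or "wrist"; returns the picture (384x512x3 uint8, red, green, blue); there is no depth.
- get_calibration(name): a dict with "vfov" (degrees; the focal length in pixels is half the picture's height over the tangent of half this angle, whatever the lens; pixels are square), "cx", "cy" (the principal point, pixels), "k1" (the pictures are not rectified: a ray, as slopes to the right and down, at radius r is drawn at 1 + k1 r^2 times it, then the intrinsics apply), "xyz" and "rotation" of the camera in the world. Camera axes: x right, y up, looking along -z (the intrinsics and any distortion apply to the point x, -y, -z); pixel columns grow to the right and rows downward; lengths in m; the calibration is good to about 2 mm. A picture is of the moment at which its call begins: read the wrist's pose just before it. get_calibration takes no time and is no camera call; for the wrist camera it gives the pose at the moment of the call.
- job_done(): hands the job in, once; it reports no verdict.
The state is a dict: "time_s": time; "joint_positions": joint angles; "qd": joint speeds; "effort": joint torques, N m; "tool_pos": TCP position; "tcp_rot": TCP orientation; "contact_force": force on the tool from outside, world axes, zero at the start; "moment": the same for the moment, N m; "opening": finger opening in m.
Only numpy, scipy, OpenCV 4.12 (cv2) and the standard library are available. Lean on these libraries where they do the work, as an engineer would, in place of code of your own. Each camera call takes 0.05 s, during which the arm holds its last target. There are 200 camera calls.

## Working session

There is one attempt and no reset: what is moved stays moved. The work goes in short steps, Python scripts to look and compute and a tool call to move; the robot and the scene stay as the last step left them, time stands still between calls to the robot, and variables do not carry over. Pictures are saved under pics/ and viewed, about 8 in all and at most 12, crops included, and the job is handed in when it is done.

Besides the shell and the picture viewer there is one more tool, called after "Call:" as name(argument=value, ...) on one line, values as JSON. step_arm: Moves the arm, as the interface text tells. Its arguments: {"type":"object","properties":{"rotation":{"type":"array","items":{"type":"array","items":{"type":"number"}}},"offset":{"type":"array","items":{"type":"array","items":{"type":"number"}}},"claw":{"type":"array","items":{"type":"number"}},"force":{"type":"number"}},"required":["rotation","offset","claw"]}

```bash
mkdir -p pics; ls
cat > h.py <<'E'
import numpy as np, cv2
from scipy.spatial.transform import Rotation as R
from plant import get_obs, camera, get_calibration, job_done, grip_depth
def rot(c):
    r=np.array(c["rotation"],float)
    return r if r.shape==(3,3) else R.from_quat(r).as_matrix()
def ray(c,u,v):
    f=192/np.tan(np.radians(c["vfov"])/2)
    d=np.array([u-c["cx"],v-c["cy"]])/f; s=d.copy()
    for _ in range(20): s=d/(1+c["k1"]*(s@s))
    r=rot(c)@np.array([s[0],-s[1],-1.]); return np.array(c["xyz"],float),r/np.linalg.norm(r)
def onz(c,u,v,z):
    o,d=ray(c,u,v); return o+d*(z-o[2])/d[2]
def proj(c,P):
    f=192/np.tan(np.radians(c["vfov"])/2)
    p=rot(c).T@(np.array(P,float)-np.array(c["xyz"],float)); s=np.array([p[0],-p[1]])/-p[2]
    s=s*(1+c["k1"]*(s@s)); return np.array([c["cx"],c["cy"]])+f*s
def snap(name,fn):
    c=get_calibration(name); im=camera(name)[:,:,::-1].copy(); cv2.imwrite(fn,im); return c,im
E
python3 - <<'E'
from h import *
print(grip_depth)
for n in("scene","top","wrist"):
    c,im=snap(n,f"pics/{n}0.png"); print(n,c)
print(get_obs())
a=cv2.imread("pics/scene0.png");b=cv2.imread("pics/top0.png")
E
```

```text
pics
0.0187
scene {'vfov': 42.04466797862304, 'cx': 259.7953172462814, 'cy': 194.70728704789803, 'k1': -0.04978912268890654, 'xyz': array([1.32491914, 0.43046749, 0.96806534]), 'rotation': array([0.18093817, 0.3101693 , 0.81697902, 0.45122241])}
top {'vfov': 47.75031054580529, 'cx': 256.33143109936765, 'cy': 191.18650077555944, 'k1': -0.11834629720940316, 'xyz': array([0.56180281, 0.01904737, 1.05235449]), 'rotation': array([ 0.00659046, -0.02926921, -0.70288254,  0.71067293])}
wrist {'vfov': 62.26603618743199, 'cx': 249.15656534716507, 'cy': 193.92526137490125, 'k1': 0.010948633437346578, 'xyz': array([0.10154663, 0.52186453, 0.37299902]), 'rotation': array([-0.13087283, -0.0916997 ,  0.56823827,  0.80719808])}
{'time_s': 0.15, 'joint_positions': array([ 1.15570873e+00,  5.26969343e-02,  1.40145979e+00, -7.13977160e-06,
        1.68863232e+00, -7.03171368e-02]), 'qd': array([ 0.00025195, -0.00214929, -0.00266149, -0.00069381, -0.00065435,
       -0.00084673]), 'effort': array([ 1.15411614e-03, -3.81952751e+01, -3.60423839e+01, -4.21655466e-05,
        4.59901712e-03, -2.92840798e-05]), 'tool_pos': array([0.17733724, 0.49390211, 0.23067938]), 'tcp_rot': array([ 0.69703736, -0.12139143,  0.12119299, -0.69621498]), 'contact_force': array([ 0.12899951, -0.80515556,  0.36600562]), 'moment': array([-0.02550099, -0.04330078,  0.01088193]), 'opening': 0.08548269627937337}
```

View pics/scene0.png

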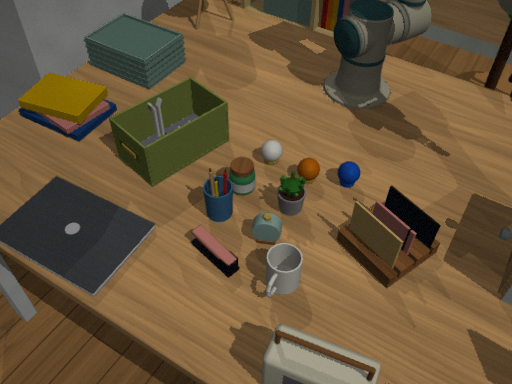

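View pics/top0.png

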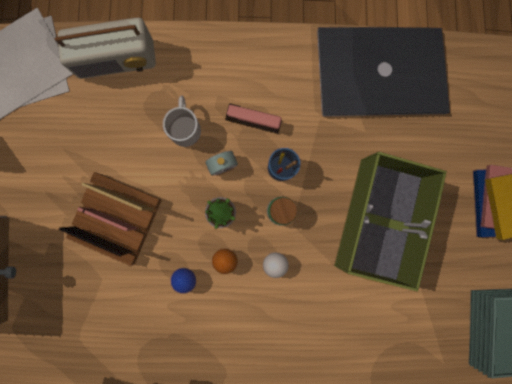

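Scene view: opal (272,152), amber (308,168), blue decoy (349,174), box at (170,130), divider in the nearest groove (375,233), then the notebook, then the tablet. Top view: opal (276,265), amber (225,261), decoy (183,280), box about (392,220), divider at (113,197). Candidates for opal are the white globe (276,265) and the mug (181,126), so I choose the globe. For amber they are orange (225,261) and blue (183,280), so I choose orange.

Run:
```python
from h import *
c=get_calibration("top");im=cv2.imread("pics/top0.png");hsv=cv2.cvtColor(im,cv2.COLOR_BGR2HSV)
s=get_calibration("scene");ims=cv2.imread("pics/scene0.png")
def blob(m,near):
    n,l,st,ce=cv2.connectedComponentsWithStats(m.astype(np.uint8))
    i=1+np.argmin(np.hypot(*(ce[1:]-near).T)+1000*(st[1:,4]<60)); x,y,w,h,a=st[i]
    return l==i,(x+w/2-.5,y+h/2-.5),st[i],ce[i]
def tri(p,q):
    (o1,d1),(o2,d2)=ray(c,*p),ray(s,*q)
    t=np.linalg.lstsq(np.c_[d1,-d2],o2-o1,rcond=None)[0];a=o1+t[0]*d1;b=o2+t[1]*d2
    return (a+b)/2,np.linalg.norm(a-b)
hs=cv2.cvtColor(ims,cv2.COLOR_BGR2HSV)
res={}
for n,f,pt,ps in(("opal",lambda h:(h[...,1]<60)&(h[...,2]>120),(276,265),(272,151)),("amber",lambda h:(h[...,0]<14)&(h[...,1]>190)&(h[...,2]>90),(225,261),(308,168)),("blue",lambda h:(abs(h[...,0].astype(int)-118)<10)&(h[...,1]>180),(183,280),(349,174))):
    _,p,st,ce=blob(f(hsv),pt);_,q,st2,ce2=blob(f(hs),ps)
    print(n,p,ce,st,q,ce2,st2,"z38:",onz(c,*ce,.038),"tri",tri(ce,ce2))
# plant, candle, pots approx top
for n,p,z in(("plant",(220,213),.1),("candle",(282,210),.082),("pencil",(284,164),.1),("clock",(221,162),.08),("mug",(181,126),.088)): print(n,onz(c,*p,z))
g=(abs(hsv[...,0].astype(int)-38)<12)&(hsv[...,1]>110)
m,_,st,_=blob(g,(392,220));print("box",st,np.unique(m.sum()))
A=cv2.resize(im[145:295,325:455],None,fx=4,fy=4,interpolation=cv2.INTER_CUBIC)
B=cv2.resize(im[165:270,55:165],None,fx=4,fy=4,interpolation=cv2.INTER_CUBIC)
H=max(len(A),len(B));pad=lambda a:cv2.copyMakeBorder(a,0,H-len(a),0,0,cv2.BORDER_CONSTANT)
o=np.hstack([pad(A),pad(B)])[:600,:800] if A.shape[1]+B.shape[1]<=800 else cv2.resize(np.hstack([pad(A),pad(B)]),(800,int(H*800/(A.shape[1]+B.shape[1]))))
print(A.shape,B.shape,o.shape);cv2.imwrite("pics/crop1.png",o)
```

```text
opal (np.float64(273.5), np.float64(265.0)) [273.56185567 264.98969072] [263 254  22  23 388] (np.float64(272.5), np.float64(148.5)) [272.62934363 148.36293436] [264 140  18  18 259] z38: [ 0.44149886 -0.05523976  0.038     ] tri (array([ 0.44295338, -0.05650092,  0.04284787]), np.float64(0.003679957910228308))
amber (np.float64(223.0), np.float64(261.0)) [222.94334278 260.92917847] [213 250  21  23 353] (np.float64(311.5), np.float64(177.0)) [311.5 177. ] [311 177   2   1   2] z38: [0.45010205 0.06281641 0.038     ] tri (array([0.4454582 , 0.06549172, 0.00106583]), np.float64(0.002441677686622496))
blue (np.float64(179.0), np.float64(278.0)) [179. 278.] [179 278   1   1   1] (np.float64(348.5), np.float64(174.0)) [348.5613577  173.52480418] [338 162  22  25 383] z38: [0.40920682 0.16462759 0.038     ] tri (array([0.41151079, 0.16042252, 0.03818542]), np.float64(0.009335789597502066))
plant [0.56155127 0.06785686 0.1       ]
candle [ 0.56970376 -0.06984569  0.082     ]
pencil [ 0.67129936 -0.07191855  0.1       ]
clock [0.67617006 0.06830643 0.08      ]
mug [0.75551508 0.15909775 0.088     ]
box [ 335  152  111  139 5039] [5039]
(600, 520, 3) (420, 440, 3) (500, 800, 3)
```

View pics/crop1.png

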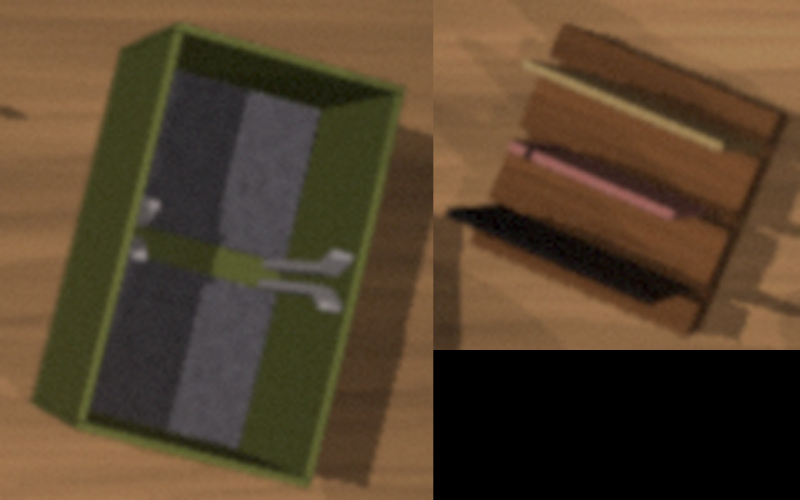

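The crop shows the box's outer rim corners at about (180,24), (403,88), (310,486) and (79,428). The divider's top edge runs from (525,64) to (722,147); the notebook's runs from (512,148) to (675,215).

Run:
```python
from h import *
c=get_calibration("top")
k=3.3333
P=np.array([onz(c,325+x/k-.4,145+y/k-.4,.138)[:2] for x,y in((180,24),(403,88),(310,486),(79,428))])
print("rim",P,"ctr",P.mean(0),[np.linalg.norm(P[i]-P[(i+1)%4]) for i in range(4)])
r=cv2.minAreaRect((P*1000).astype(np.float32));print(r)
for a,b,z in(((525,64),(722,147),.13),((512,148),(675,215),.11)):
    q=[onz(c,55+(x-433)/k-.4,165+y/k-.4,z)[:2] for x,y in(a,b)];d=q[1]-q[0]
    print(q,np.mean(q,0),np.linalg.norm(d),np.degrees(np.arctan2(d[1],d[0])))
# rim edge directions
for i in range(4):
    d=P[(i+1)%4]-P[i];print(np.degrees(np.arctan2(d[1],d[0])))
print("tool R",R.from_quat(get_obs()["tcp_rot"]).as_matrix().round(3))
im=cv2.imread("pics/top0.png");hsv=cv2.cvtColor(im,cv2.COLOR_BGR2HSV)
for u in(276,273):print(onz(c,u,265,.038))
print(onz(c,225,261,.038),onz(c,183,280,.038))
```

```text
rim [[ 0.69688137 -0.2739416 ]
 [ 0.6578027  -0.42606867]
 [ 0.3975781  -0.36138126]
 [ 0.4365085  -0.20751385]] ctr [ 0.54719267 -0.31722635] [np.float64(0.15706618834448507), np.float64(0.2681441804004845), np.float64(0.15871596418514317), np.float64(0.2687130037055947)]
((547.2951049804688, -317.4029541015625), (158.71595764160156, 268.7124328613281), 75.80139923095703)
[array([0.62025187, 0.36383679]), array([0.56862733, 0.23396535])] [0.5944396  0.29890107] 0.13975579631961754 -111.6780698111193
[array([0.56617053, 0.37847747]), array([0.52408481, 0.26869161])] [0.54512767 0.32358454] 0.11757610917138082 -110.97401104657554
-104.40674255355054
166.04019612979096
75.80141391451421
-14.312301186174938
tool R [[ 0.941 -0.     0.338]
 [-0.338 -0.001  0.941]
 [-0.    -1.    -0.001]]
[ 0.44150118 -0.06094465  0.038     ]
[ 0.44146855 -0.05392582  0.038     ]
[0.44998294 0.05803203 0.038     ] [0.40468018 0.15525637 0.038     ]
```

```bash
cat >> h.py <<'E'
def go(x,y,z,jaw=None):
    o=get_obs();M=R.from_quat(o["tcp_rot"]).as_matrix();a=np.degrees(np.arctan2(M[1,2],M[0,2]))
    print("t",round(o["time_s"],2),"tcp",np.round(o["tool_pos"],4),"jaw",round(a,2),"down-err",np.round(M[:2,1],4),"open",round(o["opening"],4),"F",np.round(o["contact_force"],1))
    print("offset cm",np.round(M.T@(np.array([x,y,z])-o["tool_pos"])*100,2),"rot y",None if jaw is None else round(-np.radians(jaw-a),4))
E
python3 -c "
from h import *
go(.4415,-.060,.17,75.8)"
```

```text
t 0.15 tcp [0.1773 0.4939 0.2307] jaw 70.25 down-err [-0.0005 -0.0011] open 0.0855 F [ 0.1 -0.8  0.4]
offset cm [ 43.58   6.12 -43.2 ] rot y -0.0969
```

Call:
step_arm(rotation=[[0,0,0],[0,-0.02,0],[0,-0.04,0],[0,-0.06,0],[0,-0.08,0],[0,-0.097,0],[0,-0.097,0],[0,-0.097,0]], offset=[[2,0,-2],[5,0,-5],[8.5,0.5,-8.5],[12,1,-12],[15.5,1.5,-15.5],[19,2,-19],[22.5,2.5,-22.5],[26,3,-26]], claw=[0,0,0,0,0,0,0,0], force=30)

```text
time_s: 0.95
tool_pos: [0.3345, 0.1597, 0.2011]
tcp_rot: [-0.702, 0.087, -0.087, 0.702]
contact_force: [0.6, 0.9, 0.5]
opening: 0.0854
```

```bash
python3 -c "
from h import *
go(.4415,-.060,.17,75.8)"
```

```text
t 0.95 tcp [0.3345 0.1597 0.2011] jaw 75.83 down-err [0.0006 0.0003] open 0.0854 F [0.6 0.9 0.5]
offset cm [ 15.75   3.11 -18.68] rot y 0.0005
```

Call:
step_arm(rotation=[[0,0,0],[0,0,0],[0,0,0],[0,0,0],[0,0,0],[0,0,0],[0,0,0],[0,0,0]], offset=[[3,0.5,-3.5],[6,1,-7],[9,1.5,-10.5],[12,2,-14],[14.5,2.5,-17],[15.7,3,-18.7],[15.7,3,-18.7],[15.7,3,-18.7]], claw=[0,0,0,0,0,0,0,0])

```text
time_s: 1.75
tool_pos: [0.4403, -0.0581, 0.171]
tcp_rot: [-0.701, 0.088, -0.087, 0.702]
contact_force: [-0.9, 0.1, 0.1]
opening: 0.0854
```

Run:
```python
from h import *
c,im=snap("wrist","pics/w1.png");go(.4415,-.060,.02,75.8)
print(proj(c,(.4415,-.06,.038)),proj(c,(.45,.058,.038)),c["xyz"])
```

```text
t 1.8 tcp [ 0.4404 -0.0576  0.1713] jaw 75.82 down-err [-0.0003  0.0005] open 0.0852 F [0.  0.5 0.9]
offset cm [ 0.17 15.13 -0.21] rot y 0.0003
[246.56917752 184.38756124] [378.5339532  161.80933224] [ 0.36229811 -0.03784603  0.31348548]
```

View pics/w1.png

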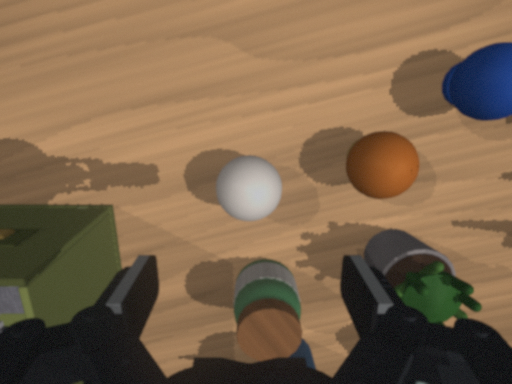

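The wrist view shows opal at (249,188), amber at (382,165), the blue decoy at (485,82), and candle and plant below. Both choices are confirmed. Now I refine from the masks.

```bash
cat >> h.py <<'E'
def ball(c,im,kind,near):
    h=cv2.cvtColor(im,cv2.COLOR_BGR2HSV)
    m=((h[...,1]<45)&(h[...,2]>90)) if kind=="o" else ((h[...,0]<14)&(h[...,1]>170)&(h[...,2]>60))
    n,l,st,ce=cv2.connectedComponentsWithStats(cv2.morphologyEx(m.astype(np.uint8),cv2.MORPH_OPEN,np.ones((3,3))))
    i=l[int(near[1]),int(near[0])]
    k=cv2.findContours((l==i).astype(np.uint8),cv2.RETR_EXTERNAL,cv2.CHAIN_APPROX_NONE)[0][0]
    e=cv2.fitEllipse(cv2.convexHull(k)); return e,onz(c,*e[0],.038)
E
python3 - <<'E'
from h import *
c=get_calibration("wrist");im=cv2.imread("pics/w1.png")
for a in(("o",(249,190)),("a",(382,165))):
    e,p=ball(c,im,*a);print(e,p)
    o,d=ray(c,*e[0]); D=np.linalg.norm(p-o); 
p=ball(c,im,"o",(249,190))[1]
go(p[0],p[1],.02,75.8)
E
```

```text
((248.60964965820312, 187.92286682128906), (63.82032012939453, 65.07415008544922), 104.58525848388672) [ 0.44545702 -0.05861105  0.038     ]
((385.9126281738281, 165.0037841796875), (62.31487274169922, 65.11642456054688), 44.55725860595703) [0.45461788 0.06453449 0.038     ]
t 1.8 tcp [ 0.4404 -0.0576  0.1713] jaw 75.82 down-err [-0.0003  0.0005] open 0.0852 F [0.  0.5 0.9]
offset cm [ 0.52 15.13  0.03] rot y 0.0003
```

Call:
step_arm(rotation=[[0,0,0],[0,0,0],[0,0,0],[0,0,0],[0,0,0],[0,0,0],[0,0,0],[0,0,0]], offset=[[0.1,1,0],[0.2,2.5,0],[0.3,4,0],[0.4,5.5,0],[0.4,6.5,0],[0.4,7,0],[0.4,7,0],[0.4,7,0]], claw=[0,0,0,0,0,0,0,0])

```text
time_s: 2.6
tool_pos: [0.4448, -0.0591, 0.1019]
tcp_rot: [-0.702, 0.087, -0.088, 0.702]
contact_force: [-0.1, -0.6, 0.5]
opening: 0.0854
```

Run:
```python
from h import *
c,im=snap("wrist","pics/w2.png")
q=proj(c,(.4445,-.059,.038))
e,p=ball(c,im,"o",q);print(q,e,p);go(p[0],p[1],.013,75.8)
```

```text
[248.20555221 209.97851756] ((248.26376342773438, 211.29457092285156), (84.52710723876953, 85.46680450439453), 122.05907440185547) [ 0.44546287 -0.05920178  0.038     ]
t 2.65 tcp [ 0.4449 -0.0592  0.102 ] jaw 75.81 down-err [ 0.0014 -0.0002] open 0.0857 F [ 0.1 -0.8  0.2]
offset cm [0.04 8.9  0.01] rot y 0.0002
```

Well aligned. Descend and grip.

Call:
step_arm(rotation=[[0,0,0],[0,0,0],[0,0,0],[0,0,0],[0,0,0],[0,0,0],[0,0,0],[0,0,0]], offset=[[0,1.5,0],[0,3,0],[0,4.5,0],[0,6,0],[0,7.5,0],[0,8.5,0],[0,8.9,0],[0,8.9,0]], claw=[0,0,0,0,0,0,0,0.1])

```text
time_s: 3.45
tool_pos: [0.4445, -0.0592, 0.0123]
tcp_rot: [-0.702, 0.087, -0.087, 0.702]
contact_force: [-0.0, -0.2, 0.2]
opening: 0.0771
```

Call:
step_arm(rotation=[[0,0,0],[0,0,0],[0,0,0],[0,0,0],[0,0,0],[0,0,0],[0,0,0],[0,0,0]], offset=[[0,0,0],[0,0,0],[0,0,0],[0,0,0],[0,0,0],[0,0,0],[0,0,0],[0,0,0]], claw=[0.2,0.25,0.3,0.35,0.4,0.4,0.4,0.4], force=30)

```text
time_s: 4.25
tool_pos: [0.4449, -0.0595, 0.0133]
tcp_rot: [0.702, -0.087, 0.088, -0.701]
contact_force: [-3.0, -0.4, 5.5]
opening: 0.0586
```

Run:
```python
from h import *
c,im=snap("wrist","pics/w3.png");cv2.imwrite("pics/w3c.png",im)
go(.4822,-.3007,.22,75.8)
```

```text
t 4.3 tcp [ 0.445  -0.0596  0.0133] jaw 75.8 down-err [ 0.0012 -0.0007] open 0.0588 F [-1.6 -1.3  6.6]
offset cm [  9.55 -20.65 -22.47] rot y -0.0
```

View pics/w3c.png

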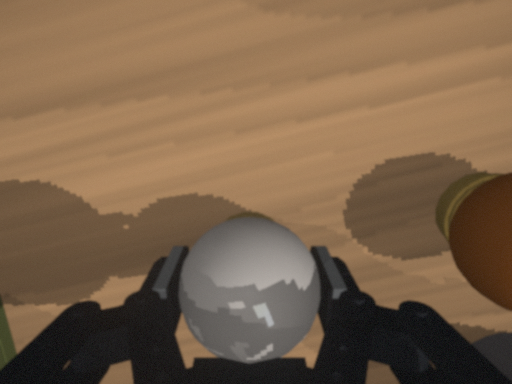

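Call:
step_arm(rotation=[[0,0,0],[0,0,0],[0,0,0],[0,0,0],[0,0,0],[0,0,0],[0,0,0],[0,0,0]], offset=[[0,-0.5,0],[0,-1.5,0],[0,-4,0],[0,-7.5,0],[0,-11,0],[0,-15,0],[0,-18,0],[0,-19.7,0]], claw=[0.4,0.4,0.4,0.4,0.4,0.4,0.4,0.4], force=40)

```text
time_s: 5.1
tool_pos: [0.4451, -0.0593, 0.2131]
tcp_rot: [0.702, -0.086, 0.089, -0.702]
contact_force: [0.3, -0.2, -2.1]
opening: 0.0584
```

Call:
step_arm(rotation=[[0,0,0],[0,0,0],[0,0,0],[0,0,0],[0,0,0],[0,0,0],[0,0,0],[0,0,0]], offset=[[0.5,0,-1.5],[2,0,-4.5],[3.5,0,-8],[5,0,-12],[6.5,0,-16],[8,0,-19.5],[9.3,0,-21.8],[9.5,0,-22.4]], claw=[0.4,0.4,0.4,0.4,0.4,0.4,0.4,0.4])

```text
time_s: 5.9
tool_pos: [0.4814, -0.3019, 0.2091]
tcp_rot: [-0.702, 0.088, -0.088, 0.702]
contact_force: [-0.7, -0.0, -2.5]
opening: 0.058
```

Run:
```python
from h import *
c,im=snap("wrist","pics/w4.png");t,it=snap("top","pics/t4.png")
go(.4822,-.3007,.03,75.8)
a=cv2.resize(it[130:300,300:470],(384,384),interpolation=cv2.INTER_CUBIC)
cv2.imwrite("pics/c4.png",cv2.resize(np.hstack([im,a]),(800,343)))
```

```text
t 6.0 tcp [ 0.4814 -0.3     0.2092] jaw 75.74 down-err [-0.0004  0.0007] open 0.058 F [ 0.2  0.8 -0.8]
offset cm [ 0.11 17.92 -0.06] rot y -0.001
```

View pics/c4.png

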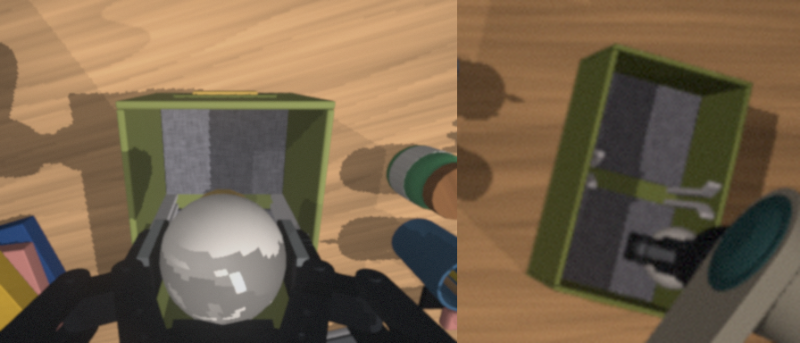

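The globe hangs upright, centred between the side walls. The near rim corners are at (117,102) and (333,100) in the composite. I'll check them against the box estimate.

Run:
```python
from h import *
c=get_calibration("wrist")
for u,v in((117,102),(333,100)):print(onz(c,u*1.12,v*1.12,.138))
```

```text
[ 0.40007326 -0.35808446  0.138     ]
[ 0.4374625  -0.20487721  0.138     ]
```

Call:
step_arm(rotation=[[0,0,0],[0,0,0],[0,0,0],[0,0,0],[0,0,0],[0,0,0],[0,0,0],[0,0,0]], offset=[[0.2,1,0],[0.2,3,0],[0.2,6,0],[0.2,9,0],[0.2,12,0],[0.2,14.5,0],[0.2,16,0],[0.2,17,0]], claw=[0.4,0.4,0.4,0.4,0.4,0.4,0.4,0.4])

```text
time_s: 6.8
tool_pos: [0.4833, -0.299, 0.038]
tcp_rot: [-0.701, 0.087, -0.087, 0.702]
contact_force: [-0.5, -0.3, -1.3]
opening: 0.0584
```

Call:
step_arm(rotation=[[0,0,0],[0,0,0],[0,0,0],[0,0,0],[0,0,0],[0,0,0],[0,0,0],[0,0,0]], offset=[[0,0.1,0],[0,0.2,0],[0,0.3,0],[0,0.4,0],[0,0.5,0],[0,0.6,0],[0,0.6,0],[0,0.6,0]], claw=[0.4,0.4,0.4,0.4,0.4,0.4,0.4,0.4])

```text
time_s: 7.6
tool_pos: [0.4836, -0.3002, 0.0333]
tcp_rot: [-0.702, 0.087, -0.087, 0.702]
contact_force: [0.1, -0.4, -2.3]
opening: 0.0581
```

Call:
step_arm(rotation=[[0,0,0],[0,0,0],[0,0,0],[0,0,0],[0,0,0],[0,0,0],[0,0,0],[0,0,0]], offset=[[0,0.05,0],[0,0.1,0],[0,0.15,0],[0,0.2,0],[0,0.25,0],[0,0.3,0],[0,0.35,0],[0,0.35,0]], claw=[0.4,0.4,0.4,0.4,0.4,0.4,0.4,0.4])

```text
time_s: 8.4
tool_pos: [0.4835, -0.3001, 0.0297]
tcp_rot: [-0.702, 0.087, -0.087, 0.702]
contact_force: [-0.4, -0.2, -0.8]
opening: 0.058
```

Call:
step_arm(rotation=[[0,0,0],[0,0,0],[0,0,0],[0,0,0],[0,0,0],[0,0,0],[0,0,0],[0,0,0]], offset=[[0,0.05,0],[0,0.1,0],[0,0.15,0],[0,0.15,0],[0,0.15,0],[0,0.15,0],[0,0.15,0],[0,0.15,0]], claw=[0.4,0.4,0.4,0.4,0.4,0.4,0.4,0.4])

```text
time_s: 9.2
tool_pos: [0.4836, -0.3002, 0.0284]
tcp_rot: [0.702, -0.087, 0.087, -0.702]
contact_force: [-1.5, 0.7, 0.2]
opening: 0.0582
```

Call:
step_arm(rotation=[[0,0,0],[0,0,0],[0,0,0],[0,0,0],[0,0,0],[0,0,0],[0,0,0],[0,0,0]], offset=[[0,0.05,0],[0,0.1,0],[0,0.1,0],[0,0.1,0],[0,0.1,0],[0,0.1,0],[0,0.1,0],[0,0.1,0]], claw=[0.4,0.4,0.4,0.4,0.4,0.4,0.4,0.4])

```text
time_s: 10.0
tool_pos: [0.4836, -0.3002, 0.0273]
tcp_rot: [-0.702, 0.087, -0.087, 0.702]
contact_force: [-1.2, 1.4, 3.9]
opening: 0.0582
```

Pad contact (about +5 N). Release.

Call:
step_arm(rotation=[[0,0,0],[0,0,0],[0,0,0],[0,0,0],[0,0,0],[0,0,0],[0,0,0],[0,0,0]], offset=[[0,0,0],[0,0,0],[0,0,0],[0,0,0],[0,0,0],[0,0,0],[0,0,0],[0,0,0]], claw=[0.34,0.3,0.26,0.22,0.18,0.14,0.1,0.08])

```text
time_s: 10.8
tool_pos: [0.4836, -0.3002, 0.0272]
tcp_rot: [-0.702, 0.087, -0.087, 0.702]
contact_force: [0.1, -0.7, -0.2]
opening: 0.0785
```

Call:
step_arm(rotation=[[0,0,0],[0,0,0],[0,0,0],[0,0,0],[0,0,0],[0,0,0],[0,0,0],[0,0,0]], offset=[[0,-0.5,0],[0,-2,0],[0,-4.5,0],[0,-8,0],[0,-11,0],[0,-14,0],[0,-16.5,0],[0,-18,0]], claw=[0.08,0.08,0.08,0.08,0.08,0.08,0,0])

```text
time_s: 11.6
tool_pos: [0.4841, -0.3005, 0.2113]
tcp_rot: [0.702, -0.086, 0.089, -0.701]
contact_force: [0.0, 0.1, -0.1]
opening: 0.0854
```

Run:
```python
from h import *
c,im=snap("wrist","pics/w5.png")
q=proj(c,(.484,-.300,.054));h=None
k=.054
e,p=ball(c,im,"o",q);print(q,e,onz(c,*e[0],.054));go(.4545,.062,.15,75.8)
```

```text
[249.15962588 174.49193687] ((214.39810180664062, 213.6817626953125), (137.5557861328125, 216.20640563964844), 4.244837284088135) [ 0.51527915 -0.34429328  0.054     ]
t 11.65 tcp [ 0.4846 -0.3009  0.2129] jaw 75.8 down-err [ 0.006  -0.0041] open 0.0854 F [ 0.4 -0.8  3. ]
offset cm [-11.86   6.13  34.46] rot y 0.0
```

Call:
step_arm(rotation=[[0,0,0],[0,0,0],[0,0,0],[0,0,0],[0,0,0],[0,0,0],[0,0,0],[0,0,0]], offset=[[-1,0,3],[-2.5,0,7.5],[-4,0,12],[-5.5,0,16.5],[-7,0,21],[-8.5,1,25.5],[-10,2,30],[-11.5,3,33]], claw=[0,0,0,0,0,0,0,0])

```text
time_s: 12.45
tool_pos: [0.4522, 0.0505, 0.1764]
tcp_rot: [-0.702, 0.087, -0.087, 0.702]
contact_force: [1.0, -0.2, 0.5]
opening: 0.0854
```

Call:
step_arm(rotation=[[0,0,0],[0,0,0],[0,0,0],[0,0,0],[0,0,0],[0,0,0],[0,0,0],[0,0,0]], offset=[[-0.2,1,0.5],[-0.4,3,1],[-0.4,5,1.3],[-0.4,6.5,1.3],[-0.4,7.5,1.3],[-0.4,8,1.3],[-0.4,8,1.3],[-0.4,8,1.3]], claw=[0,0,0,0,0,0,0,0])

```text
time_s: 13.25
tool_pos: [0.4527, 0.0614, 0.0979]
tcp_rot: [-0.702, 0.087, -0.088, 0.702]
contact_force: [0.1, -1.1, -0.2]
opening: 0.0855
```

Run:
```python
from h import *
c,im=snap("wrist","pics/w6.png")
q=proj(c,(.4535,.062,.038))
e,p=ball(c,im,"a",q);print(q,e,p);go(p[0],p[1],.013,75.8)
cv2.ellipse(im,e,(255,255,0),1);cv2.imwrite("pics/w6e.png",im)
```

```text
[249.27735261 213.24854582] ((247.5499267578125, 216.218994140625), (79.77362060546875, 82.0264663696289), 41.557151794433594) [0.45533753 0.06031213 0.038     ]
t 13.3 tcp [0.4528 0.0614 0.0981] jaw 75.79 down-err [0.0014 0.0001] open 0.0858 F [0.1 0.5 0.3]
offset cm [ 0.26  8.51 -0.05] rot y -0.0001
```

View pics/w6e.png

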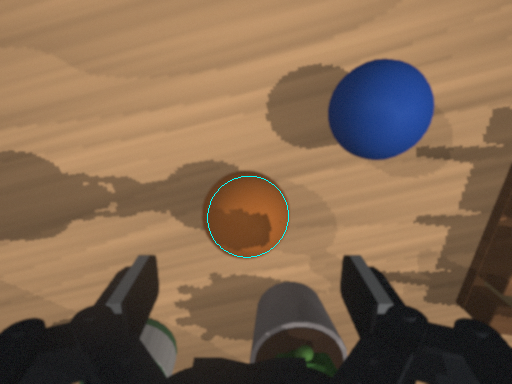

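The amber ball spans about 204–290 × 170–259, centred near (247,215) between the jaws; neighbours are clear.

Call:
step_arm(rotation=[[0,0,0],[0,0,0],[0,0,0],[0,0,0],[0,0,0],[0,0,0],[0,0,0],[0,0,0]], offset=[[0.2,1.5,-0.1],[0.2,3,-0.1],[0.2,4.5,-0.1],[0.2,6,-0.1],[0.2,7.5,-0.1],[0.2,8.3,-0.1],[0.2,8.5,-0.1],[0.2,8.5,-0.1]], claw=[0,0,0,0,0,0,0,0.1])

```text
time_s: 14.1
tool_pos: [0.4544, 0.0601, 0.0128]
tcp_rot: [-0.702, 0.087, -0.088, 0.702]
contact_force: [0.4, 0.6, 0.1]
opening: 0.0771
```

Call:
step_arm(rotation=[[0,0,0],[0,0,0],[0,0,0],[0,0,0],[0,0,0],[0,0,0],[0,0,0],[0,0,0]], offset=[[0,0,0],[0,0,0],[0,0,0],[0,0,0],[0,0,0],[0,0,0],[0,0,0],[0,0,0]], claw=[0.2,0.25,0.3,0.35,0.4,0.4,0.4,0.4], force=30)

```text
time_s: 14.9
tool_pos: [0.4545, 0.0598, 0.0132]
tcp_rot: [0.702, -0.087, 0.088, -0.702]
contact_force: [-3.1, -2.9, 6.0]
opening: 0.0587
```

Call:
step_arm(rotation=[[0,0,0],[0,0,0],[0,0,0],[0,0,0],[0,0,0],[0,0,0],[0,0,0],[0,0,0]], offset=[[0,-0.5,0],[0,-1.5,0],[0,-4,0],[0,-7.5,0],[0,-11,0],[0,-15,0],[0,-18,0],[0,-20,0]], claw=[0.4,0.4,0.4,0.4,0.4,0.4,0.4,0.4], force=40)

```text
time_s: 15.7
tool_pos: [0.4544, 0.0602, 0.2158]
tcp_rot: [-0.701, 0.086, -0.089, 0.702]
contact_force: [-0.1, -0.4, -3.0]
opening: 0.0583
```

Run:
```python
from h import *
go(.614,-.333,.213,75.8)
```

```text
t 15.7 tcp [0.4544 0.0602 0.2158] jaw 75.81 down-err [0.004  0.0005] open 0.0583 F [-0.1 -0.4 -3. ]
offset cm [ 25.11   0.32 -34.21] rot y 0.0002
```

Call:
step_arm(rotation=[[0,0,0],[0,0,0],[0,0,0],[0,0,0],[0,0,0],[0,0,0],[0,0,0],[0,0,0]], offset=[[0.5,0,-1.5],[2,0,-4.5],[4.5,0,-8.5],[7,0,-12.5],[9.5,0,-16.5],[12,0,-20.5],[14.5,0,-24.5],[17,0,-28]], claw=[0.4,0.4,0.4,0.4,0.4,0.4,0.4,0.4])

```text
time_s: 16.5
tool_pos: [0.5502, -0.2552, 0.2127]
tcp_rot: [-0.702, 0.088, -0.088, 0.702]
contact_force: [0.1, -0.3, -1.2]
opening: 0.0585
```

Call:
step_arm(rotation=[[0,0,0],[0,0,0],[0,0,0],[0,0,0],[0,0,0],[0,0,0],[0,0,0],[0,0,0]], offset=[[2.5,0,-2.5],[5,0,-4.5],[7,0,-5.8],[8.1,0,-6.2],[8.1,0,-6.2],[8.1,0,-6.2],[8.1,0,-6.2],[8.1,0,-6.2]], claw=[0.4,0.4,0.4,0.4,0.4,0.4,0.4,0.4])

```text
time_s: 17.3
tool_pos: [0.6132, -0.3325, 0.2129]
tcp_rot: [0.702, -0.087, 0.087, -0.702]
contact_force: [0.0, 0.0, -1.9]
opening: 0.0584
```

Run:
```python
from h import *
c,im=snap("wrist","pics/w7.png")
go(.614,-.333,.03,75.8)
t,it=snap("top","pics/t7.png")
a=cv2.resize(it[130:300,300:470],(384,384),interpolation=cv2.INTER_CUBIC)
cv2.imwrite("pics/c7.png",cv2.resize(np.hstack([im,a]),(800,343)))
```

```text
t 17.35 tcp [ 0.6133 -0.3326  0.2129] jaw 75.82 down-err [ 0.0005 -0.0002] open 0.0582 F [ 0.1  0.1 -1.5]
offset cm [ 0.07 18.29 -0.02] rot y 0.0004
```

View pics/c7.png

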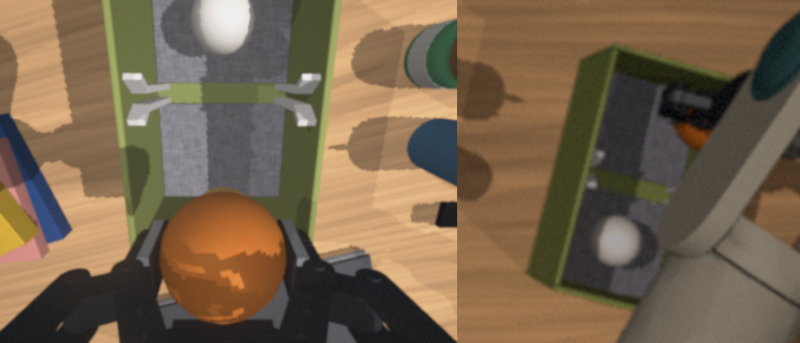

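Opal stands upright in the near half at (222,20), and amber hangs over the far half, centred. The rail mouths are centred near (133,98) and (310,98).

Run:
```python
from h import *
c=get_calibration("wrist")
im=cv2.imread("pics/w7.png")
a,b=[onz(c,u*1.12,98.5*1.12,.125) for u in(133,310)]
print(a,b,(a+b)/2,np.degrees(np.arctan2(*(b-a)[1::-1])))
print("strip",onz(c,171*1.12,93*1.12,.008),onz(c,276*1.12,93*1.12,.008))
# rim lines of the long walls (outer)
for u,v in((104,2),(342,2)):print(onz(c,u*1.12,v*1.12,.138))
cv2.imwrite("pics/c8.png",cv2.resize(im[70:160,110:380],None,fx=2.9,fy=2.9,interpolation=cv2.INTER_CUBIC))
```

```text
[ 0.53247135 -0.38394744  0.125     ] [ 0.56641426 -0.24925107  0.125     ] [ 0.54944281 -0.31659926  0.125     ] 75.85618437093751
strip [ 0.53607542 -0.37485745  0.008     ] [ 0.5662849  -0.25499063  0.008     ]
[ 0.4690252  -0.37723051  0.138     ]
[ 0.50787833 -0.2229459   0.138     ]
```

Call:
step_arm(rotation=[[0,0,0],[0,0,0],[0,0,0],[0,0,0],[0,0,0],[0,0,0],[0,0,0],[0,0,0]], offset=[[0.1,1,0],[0.1,3,0],[0.1,6,0],[0.1,9,0],[0.1,12,0],[0.1,15,0],[0.1,17,0],[0.1,17.8,0]], claw=[0.4,0.4,0.4,0.4,0.4,0.4,0.4,0.4])

```text
time_s: 18.2
tool_pos: [0.6128, -0.3322, 0.0302]
tcp_rot: [-0.701, 0.089, -0.086, 0.703]
contact_force: [-0.3, -0.0, -1.4]
opening: 0.0583
```

Call:
step_arm(rotation=[[0,0,0],[0,0,0],[0,0,0],[0,0,0],[0,0,0],[0,0,0],[0,0,0],[0,0,0]], offset=[[0,0.15,0],[0,0.25,0],[0,0.35,0],[0,0.4,0],[0,0.45,0],[0,0.5,0],[0,0.5,0],[0,0.5,0]], claw=[0.4,0.4,0.4,0.4,0.4,0.4,0.4,0.4])

```text
time_s: 19.0
tool_pos: [0.6145, -0.3333, 0.0294]
tcp_rot: [-0.702, 0.087, -0.087, 0.702]
contact_force: [0.1, 0.2, -2.2]
opening: 0.0585
```

Call:
step_arm(rotation=[[0,0,0],[0,0,0],[0,0,0],[0,0,0],[0,0,0],[0,0,0],[0,0,0],[0,0,0]], offset=[[0,0.05,0],[0,0.1,0],[0,0.15,0],[0,0.2,0],[0,0.2,0],[0,0.2,0],[0,0.2,0],[0,0.2,0]], claw=[0.4,0.4,0.4,0.4,0.4,0.4,0.4,0.4])

```text
time_s: 19.8
tool_pos: [0.6146, -0.3334, 0.0276]
tcp_rot: [0.702, -0.087, 0.088, -0.702]
contact_force: [-1.7, 1.3, 3.9]
opening: 0.0584
```

Same contact signature as opal. Release, rise, then go over to the divider.

Call:
step_arm(rotation=[[0,0,0],[0,0,0],[0,0,0],[0,0,0],[0,0,0],[0,0,0],[0,0,0],[0,0,0]], offset=[[0,0,0],[0,0,0],[0,0,0],[0,0,0],[0,0,0],[0,0,0],[0,0,0],[0,0,0]], claw=[0.34,0.3,0.26,0.22,0.18,0.14,0.1,0.08])

```text
time_s: 20.6
tool_pos: [0.6144, -0.3333, 0.0272]
tcp_rot: [-0.702, 0.087, -0.087, 0.702]
contact_force: [0.4, 0.3, -0.2]
opening: 0.0787
```

Call:
step_arm(rotation=[[0,0,0],[0,0,0],[0,0,0],[0,0,0],[0,0,0],[0,0,0],[0,0,0],[0,0,0]], offset=[[0,-0.5,0],[0,-2,0],[0,-5,0],[0,-9,0],[0,-13,0],[0,-17,0],[0,-20.5,0],[0,-23,0]], claw=[0.08,0.08,0.08,0.08,0.08,0.08,0,0])

```text
time_s: 21.4
tool_pos: [0.6146, -0.3334, 0.2628]
tcp_rot: [0.702, -0.086, 0.089, -0.701]
contact_force: [-0.2, -0.5, 1.1]
opening: 0.0853
```

Run:
```python
from h import *
go(.596,.30,.255,-21.5)
```

```text
t 21.4 tcp [ 0.6146 -0.3334  0.2628] jaw 75.8 down-err [ 0.005  -0.0029] open 0.0853 F [-0.2 -0.5  1.1]
offset cm [-17.34   0.59  60.95] rot y 1.6983
```

Call:
step_arm(rotation=[[0,0.05,0],[0,0.2,0],[0,0.34,0],[0,0.48,0],[0,0.62,0],[0,0.76,0],[0,0.9,0],[0,1.04,0]], offset=[[-0.5,0,2],[-2,0,6.5],[-3.5,0,11],[-5,0,15.5],[-6.5,0,20],[-8,0,24.5],[-9.5,0,29],[-11,0,33.5]], claw=[0,0,0,0,0,0,0,0])

```text
time_s: 22.2
tool_pos: [0.5895, 0.0203, 0.2593]
tcp_rot: [-0.564, 0.425, -0.427, 0.565]
contact_force: [0.2, 0.1, 0.8]
opening: 0.0854
```

Run:
```python
from h import *
go(.596,.30,.255,-21.5)
```

```text
t 22.2 tcp [0.5895 0.0203 0.2593] jaw 15.88 down-err [0.0025 0.0001] open 0.0854 F [0.2 0.1 0.8]
offset cm [-26.72   0.43   8.28] rot y 0.6524
```

Call:
step_arm(rotation=[[0,0.1,0],[0,0.2,0],[0,0.3,0],[0,0.4,0],[0,0.52,0],[0,0.62,0],[0,0.652,0],[0,0.652,0]], offset=[[-4,0,1.2],[-8,0,2.5],[-12,0.1,3.7],[-16,0.2,5],[-20,0.3,6.2],[-24,0.4,7.4],[-26.5,0.4,8.2],[-26.7,0.4,8.3]], claw=[0,0,0,0,0,0,0,0])

```text
time_s: 23.0
tool_pos: [0.5942, 0.3013, 0.2543]
tcp_rot: [-0.4, 0.583, -0.582, 0.401]
contact_force: [-0.3, -0.7, -0.7]
opening: 0.0856
```

Run:
```python
from h import *
c,im=snap("wrist","pics/w9.png");go(.596,.30,.15,-21.5)
print(proj(c,(.6202,.3638,.13)),proj(c,(.5686,.234,.13)))
```

```text
t 23.05 tcp [0.5947 0.2997 0.2543] jaw -20.97 down-err [0.001  0.0005] open 0.0855 F [-0.2  0.5  0. ]
offset cm [-0.07 10.43  0.1 ] rot y 0.0092
[251.10098028 106.7955019 ] [248.8188379  259.35546665]
```

View pics/w9.png

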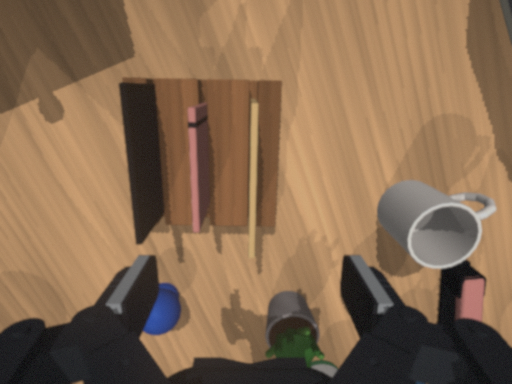

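The divider's top edge runs from (255,100) to (252,258), right of the notebook at (195,165) and tablet at (143,160). Fit it exactly.

```bash
cat >> h.py <<'E'
def edge(c,im,x0,x1,z=.13):
    h=cv2.cvtColor(im,cv2.COLOR_BGR2HSV)
    m=((abs(h[...,0].astype(int)-23)<8)&(h[...,1]>60)&(h[...,2]>150)).astype(np.uint8);m[:,:x0]=0;m[:,x1:]=0;m[270:]=0
    n,l,st,ce=cv2.connectedComponentsWithStats(m);i=1+np.argmax(st[1:,3]);ys,xs=np.where(l==i)
    p=np.polyfit(ys,xs,1);y=np.array([ys.min(),ys.max()]);uv=[(np.polyval(p,v),v) for v in y]
    a,b=[onz(c,*q,z) for q in uv];d=a-b
    print(uv,a,b,"mid",(a+b)/2,np.linalg.norm(d),"jaw",np.degrees(np.arctan2(d[1],d[0]))-90,st[i]);return (a+b)/2
E
python3 - <<'E'
from h import *
c=get_calibration("wrist");im=cv2.imread("pics/w9.png")
h=cv2.cvtColor(im,cv2.COLOR_BGR2HSV);print(h[150,246:264].tolist())
p=edge(c,im,238,270);go(p[0],p[1],.15,-21.5)
E
```

```text
[[12, 132, 137], [13, 134, 126], [14, 132, 110], [15, 114, 114], [18, 109, 148], [18, 108, 181], [18, 108, 200], [18, 110, 202], [18, 107, 202], [18, 108, 196], [18, 109, 175], [18, 114, 134], [15, 122, 98], [15, 132, 83], [14, 123, 83], [13, 125, 88], [13, 131, 97], [13, 132, 106]]
[(np.float64(254.57817258229247), np.int64(102)), (np.float64(250.7684340905961), np.int64(260))] [0.6246726  0.36458813 0.13      ] [0.57052902 0.23100053 0.13      ] mid [0.59760081 0.29779433 0.13      ] 0.14414289436522093 jaw -22.062906700540907 [ 246  102   13  159 1066]
t 23.05 tcp [0.5947 0.2997 0.2543] jaw -20.97 down-err [0.001  0.0005] open 0.0855 F [-0.2  0.5  0. ]
offset cm [ 0.08 10.43  0.33] rot y 0.0092
```

Call:
step_arm(rotation=[[0,0.016,0],[0,0.016,0],[0,0.016,0],[0,0.016,0],[0,0.016,0],[0,0.016,0],[0,0.016,0],[0,0.016,0]], offset=[[0,1,0.1],[0.1,2.5,0.2],[0.1,4,0.3],[0.1,5.5,0.3],[0.1,7,0.3],[0.1,8,0.3],[0.1,8,0.3],[0.1,8,0.3]], claw=[0.2,0.4,0.6,0.6,0.6,0.6,0.6,0.6])

```text
time_s: 23.85
tool_pos: [0.5976, 0.2961, 0.1736]
tcp_rot: [0.395, -0.586, 0.586, -0.395]
contact_force: [-0.4, -0.4, 1.0]
opening: 0.0343
```

Run:
```python
from h import *
c,im=snap("wrist","pics/w10.png")
p=edge(c,im,225,275);go(p[0],p[1],.099,-21.9)
```

```text
[(np.float64(245.11657859730883), np.int64(97)), (np.float64(246.06825938778226), np.int64(269))] [0.62479277 0.36827785 0.13      ] [0.58373461 0.26621648 0.13      ] mid [0.60426369 0.31724717 0.13      ] 0.11001043625507996 jaw -21.91437850631371 [ 240   97   13  173 1713]
t 23.9 tcp [0.5979 0.2962 0.1742] jaw -22.05 down-err [0.0013 0.0006] open 0.0343 F [-0.4 -0.6 -0.3]
offset cm [-2.18  7.52 -0.2 ] rot y -0.0026
```

View pics/w10.png

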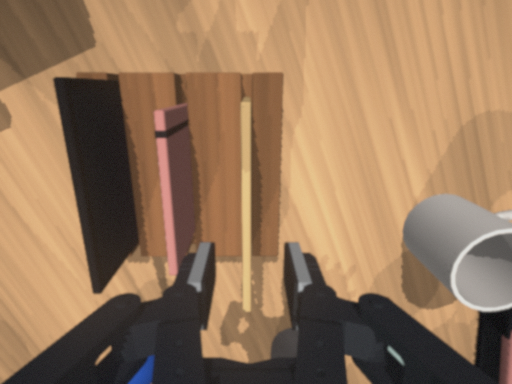

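The divider runs (245,97)–(247,310), roughly midway between the fingertips, needing −2 mm in tool z. The fingers clear the notebook.

Call:
step_arm(rotation=[[0,0,0],[0,0,0],[0,0,0],[0,0,0],[0,0,0],[0,0,0],[0,0,0],[0,0,0]], offset=[[-0.3,1,-0.2],[-0.3,2.5,-0.2],[-0.3,4,-0.2],[-0.3,5.5,-0.2],[-0.3,7,-0.2],[-0.3,7.4,-0.2],[-0.3,7.5,-0.2],[-0.3,7.5,-0.2]], claw=[0.6,0.6,0.6,0.6,0.6,0.6,0.6,0.65])

```text
time_s: 24.7
tool_pos: [0.5971, 0.2996, 0.0988]
tcp_rot: [0.395, -0.586, 0.586, -0.395]
contact_force: [-0.3, 0.8, 1.2]
opening: 0.0299
```

Call:
step_arm(rotation=[[0,0,0],[0,0,0],[0,0,0],[0,0,0],[0,0,0],[0,0,0],[0,0,0],[0,0,0]], offset=[[0,0,0],[0,0,0],[0,0,0],[0,0,0],[0,0,0],[0,0,0],[0,0,0],[0,0,0]], claw=[0.75,0.85,0.9,0.95,1,1,1,1], force=50)

```text
time_s: 25.5
tool_pos: [0.5971, 0.2997, 0.0989]
tcp_rot: [0.395, -0.586, 0.586, -0.395]
contact_force: [-0.4, -0.9, 4.9]
opening: 0.0056
```

Call:
step_arm(rotation=[[0,0,0],[0,0,0],[0,0,0],[0,0,0],[0,0,0],[0,0,0],[0,0,0],[0,0,0]], offset=[[0,-0.5,0],[0,-1.5,0],[0,-3.5,0],[0,-6.5,0],[0,-10,0],[0,-13.5,0],[0,-16,0],[0,-17.5,0]], claw=[1,1,1,1,1,1,1,1])

```text
time_s: 26.3
tool_pos: [0.5971, 0.2996, 0.277]
tcp_rot: [0.394, -0.586, 0.587, -0.396]
contact_force: [0.2, 1.1, -1.1]
opening: 0.0055
```

Run:
```python
from h import *
go(.5494,-.3166,.272,-14.15)
c,im=snap("wrist","pics/w11.png")
h=cv2.cvtColor(im,cv2.COLOR_BGR2HSV);m=((abs(h[...,0].astype(int)-20)<8)&(h[...,1]>60)&(h[...,2]>150)).astype(np.uint8);m[:,:225]=0;m[:,275:]=0
n,l,st,ce=cv2.connectedComponentsWithStats(m);print(st[st[:,4]>100])
# far end pixel of top edge and tool-frame predicted for centred grip
o=get_obs();M=R.from_quat(o["tcp_rot"]).as_matrix()
for s in(.071,.066,-.071):
    print(s,proj(c,o["tool_pos"]+M@np.array([-s,-.031,0])))
print(get_obs()["opening"]);cv2.imwrite("pics/w11c.png",im)
```

```text
t 26.3 tcp [0.5971 0.2996 0.277 ] jaw -22.06 down-err [0.0036 0.0016] open 0.0055 F [ 0.2  1.1 -1.1]
offset cm [58.9   0.38 18.73] rot y -0.1381
[[     0      0    512    384 189051]
 [   225      0     50     81   4009]
 [   225    119     37    223   3234]
 [   269    181      6     70    175]
 [   237    335      6     26    121]]
0.071 [248.64598901 121.33329171]
0.066 [248.64460161 136.27853959]
-0.071 [248.61284855 425.56865828]
0.005294904016537713
```

View pics/w11c.png

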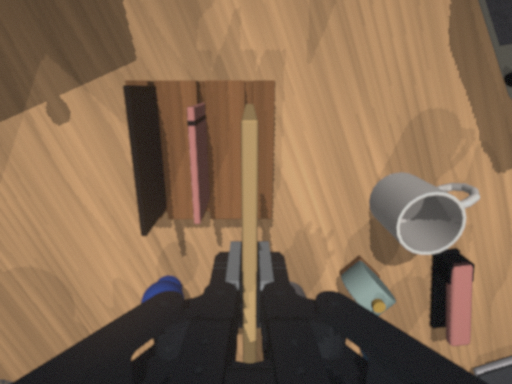

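The divider hangs straight in the jaws; its top far corner at (249,120) matches the centred prediction (121). Carry it to the box.

Call:
step_arm(rotation=[[0,0,0],[0,-0.02,0],[0,-0.04,0],[0,-0.06,0],[0,-0.08,0],[0,-0.1,0],[0,-0.12,0],[0,-0.138,0]], offset=[[1.5,0,0.5],[4.5,0,1.5],[8.5,0,2.7],[12.5,0,4],[16.5,0,5.2],[20.5,0,6.5],[24.5,0,7.8],[28.5,0,9]], claw=[1,1,1,1,1,1,1,1])

```text
time_s: 27.15
tool_pos: [0.5725, -0.0001, 0.2728]
tcp_rot: [-0.435, 0.558, -0.557, 0.435]
contact_force: [-0.3, -0.8, 0.2]
opening: 0.0052
```

Run:
```python
from h import *
go(.5494,-.3166,.272,-14.15)
```

```text
t 27.15 tcp [ 5.725e-01 -1.000e-04  2.728e-01] jaw -14.1 down-err [-0.0008  0.0001] open 0.0052 F [-0.3 -0.8  0.2]
offset cm [31.26  0.08  5.47] rot y 0.0008
```

Call:
step_arm(rotation=[[0,0,0],[0,0,0],[0,0,0],[0,0,0],[0,0,0],[0,0,0],[0,0,0],[0,0,0]], offset=[[4,0,0.7],[8.5,0,1.5],[13,0,2.3],[17.5,0,3.1],[22,0,3.9],[26,0,4.6],[29.5,0,5.2],[31.2,0,5.5]], claw=[1,1,1,1,1,1,1,1])

```text
time_s: 27.95
tool_pos: [0.5491, -0.3171, 0.2721]
tcp_rot: [-0.434, 0.559, -0.558, 0.433]
contact_force: [0.1, 0.9, -1.1]
opening: 0.005
```

Call:
step_arm(rotation=[[0,0,0],[0,0,0],[0,0,0],[0,0,0],[0,0,0],[0,0,0],[0,0,0],[0,0,0]], offset=[[0,0.5,0],[0,1,0],[0,1.7,0],[0,2,0],[0,2,0],[0,2,0],[0,2,0],[0,2,0]], claw=[1,1,1,1,1,1,1,1])

```text
time_s: 28.75
tool_pos: [0.5503, -0.3143, 0.2537]
tcp_rot: [0.435, -0.558, 0.558, -0.435]
contact_force: [-0.2, 0.4, -0.4]
opening: 0.0054
```

Run:
```python
from h import *
c,im=snap("wrist","pics/w12.png");go(.5494,-.3166,.21,-14.15)
t,it=snap("top","pics/t12.png")
a=cv2.resize(it[140:300,320:460],(336,384),interpolation=cv2.INTER_CUBIC)
o=np.hstack([im,a]);print(o.shape);cv2.imwrite("pics/c12.png",cv2.resize(o,(800,int(384*800/848))))
```

```text
t 28.8 tcp [ 0.5503 -0.3144  0.2536] jaw -14.15 down-err [ 0.0005 -0.0002] open 0.0051 F [ 0.7  0.3 -2.3]
offset cm [ 0.24  4.36 -0.04] rot y -0.0
(384, 848, 3)
```

View pics/c12.png

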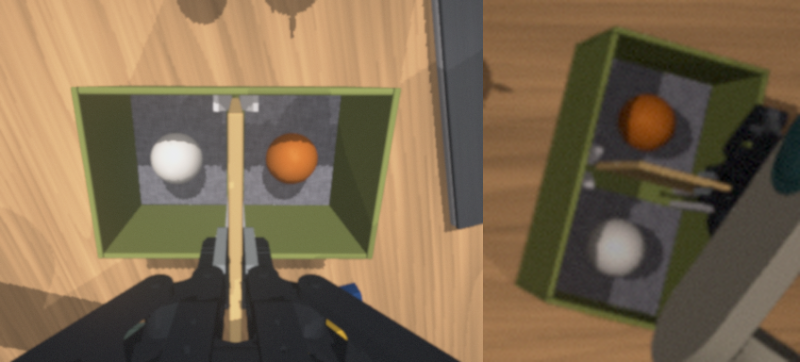

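Both globes stand upright in their halves, opal on the left at (176,158), amber at (291,158). The divider hangs over the rail mouth at (236,103). That was picture 12 of 12, so from here I check numerically.

Run:
```python
from h import *
c=get_calibration("wrist");k=1.06;g=lambda u,v,z:onz(c,u*k,v*k,z)[:2]
A,B,C,D=g(74,88,.138),g(399,90,.138),g(371,257,.138),g(102,257,.138)
print(A,B,C,D,np.mean([A,B,C,D],0));d=B-A;print(np.linalg.norm(d),np.degrees(np.arctan2(d[1],d[0])),np.linalg.norm(B-C))
n=np.array([-d[1],d[0]]);n/=np.linalg.norm(n);n*=np.sign(n@(C-B));print("ctr from near edge",(A+B)/2+n*.081)
print("mouth",g(236.5,102,.126))
for z in(.054,):print("opal",g(176,158,z),"amber",g(291.5,158,z))
X=np.array([.9696,-.2445]);Y=np.array([.2445,.9696]);b=np.array([.5494,-.3166])
for n_,p in(("opal",g(176,158,.054)),("amber",g(291.5,158,.054)),("mouth",g(236.5,102,.126)),("A",A),("B",B),("C",C),("D",D)):print(n_,(p-b)@X,(p-b)@Y)
```

```text
[ 0.44214627 -0.20703422] [ 0.69950588 -0.27337265] [ 0.66083046 -0.4255072 ] [ 0.40408005 -0.36091569] [ 0.55164066 -0.31670744]
0.265772006689218 -14.45422999471502 0.1569735894837706
ctr from near edge [ 0.55060794 -0.31863957]
mouth [ 0.56814379 -0.2506091 ]
opal [ 0.4835804 -0.2988186] amber [ 0.61447703 -0.33174209]
opal -0.06816623546853286 0.0011479562036319398
amber 0.06680092913917574 0.0012295595147463183
mouth 0.002039207741245719 0.06856763663127381
A -0.1307820538889349 0.08001143906914127
B 0.1349735764855793 0.07861412479026736
C 0.13467078370598998 -0.07835166991257166
D -0.13006703459730423 -0.07849922508944779
```

Call:
step_arm(rotation=[[0,0,0],[0,0,0],[0,0,0],[0,0,0],[0,0,0],[0,0,0],[0,0,0],[0,0,0]], offset=[[0.2,1,0],[0.25,2,0],[0.25,3,0],[0.25,4,0],[0.25,4.5,0],[0.25,5,0],[0.25,5.5,0],[0.25,6,0]], claw=[1,1,1,1,1,1,1,1])

```text
time_s: 29.65
tool_pos: [0.5498, -0.3168, 0.1932]
tcp_rot: [0.434, -0.558, 0.558, -0.435]
contact_force: [1.2, -1.0, -0.7]
opening: 0.0055
```

Call:
step_arm(rotation=[[0,0,0],[0,0,0],[0,0,0],[0,0,0],[0,0,0],[0,0,0],[0,0,0],[0,0,0]], offset=[[0,0.2,0],[0,0.5,0],[0,0.8,0],[0,1.1,0],[0,1.4,0],[0,1.7,0],[0,2,0],[0,2,0]], claw=[1,1,1,1,1,1,1,1])

```text
time_s: 30.45
tool_pos: [0.5494, -0.3167, 0.1726]
tcp_rot: [-0.435, 0.558, -0.557, 0.435]
contact_force: [-0.4, 0.3, -0.7]
opening: 0.0052
```

In the slot freely. Continue down.

Call:
step_arm(rotation=[[0,0,0],[0,0,0],[0,0,0],[0,0,0],[0,0,0],[0,0,0],[0,0,0],[0,0,0]], offset=[[0,0.5,0],[0,1.2,0],[0,2,0],[0,3,0],[0,4,0],[0,5,0],[0,6,0],[0,6.5,0]], claw=[1,1,1,1,1,1,1,1])

```text
time_s: 31.25
tool_pos: [0.5492, -0.3165, 0.1066]
tcp_rot: [-0.435, 0.558, -0.557, 0.434]
contact_force: [0.2, -0.0, -1.8]
opening: 0.0052
```

Call:
step_arm(rotation=[[0,0,0],[0,0,0],[0,0,0],[0,0,0],[0,0,0],[0,0,0],[0,0,0],[0,0,0]], offset=[[0,0.2,0],[0,0.4,0],[0,0.6,0],[0,0.7,0],[0,0.8,0],[0,0.9,0],[0,1,0],[0,1,0]], claw=[1,1,1,1,1,1,1,1])

```text
time_s: 32.05
tool_pos: [0.5496, -0.3167, 0.0981]
tcp_rot: [-0.435, 0.558, -0.558, 0.435]
contact_force: [-0.4, 0.2, -0.3]
opening: 0.0053
```

Call:
step_arm(rotation=[[0,0,0],[0,0,0],[0,0,0],[0,0,0],[0,0,0],[0,0,0],[0,0,0],[0,0,0]], offset=[[0,0.05,0],[0,0.1,0],[0,0.15,0],[0,0.2,0],[0,0.2,0],[0,0.2,0],[0,0.2,0],[0,0.2,0]], claw=[1,1,1,1,1,1,1,1])

```text
time_s: 32.85
tool_pos: [0.5498, -0.3169, 0.0969]
tcp_rot: [0.434, -0.558, 0.558, -0.435]
contact_force: [-2.2, 1.6, 5.1]
opening: 0.0055
```

Seated on the floor at the expected height (0.097). Release and rise.

Call:
step_arm(rotation=[[0,0,0],[0,0,0],[0,0,0],[0,0,0],[0,0,0],[0,0,0],[0,0,0],[0,0,0]], offset=[[0,0,0],[0,0,0],[0,0,0],[0,0,0],[0,0,0],[0,0,0],[0,0,0],[0,0,0]], claw=[0.95,0.9,0.85,0.8,0.75,0.7,0.65,0.65])

```text
time_s: 33.65
tool_pos: [0.5497, -0.3168, 0.0963]
tcp_rot: [-0.435, 0.558, -0.558, 0.435]
contact_force: [0.5, 0.4, -0.7]
opening: 0.0299
```

Call:
step_arm(rotation=[[0,0,0],[0,0,0],[0,0,0],[0,0,0],[0,0,0],[0,0,0],[0,0,0],[0,0,0]], offset=[[0,-0.5,0],[0,-2,0],[0,-4,0],[0,-7,0],[0,-10,0],[0,-13,0],[0,-15,0],[0,-16,0]], claw=[0.65,0.65,0.65,0.65,0.65,0.65,0.65,0.65])

```text
time_s: 34.45
tool_pos: [0.5501, -0.3171, 0.2606]
tcp_rot: [0.434, -0.556, 0.56, -0.435]
contact_force: [-0.0, -0.2, -0.4]
opening: 0.03
```

Run:
```python
from h import *
go(.5494,-.3166,.25)
c,im=snap("wrist","pics/w13.png")
h=cv2.cvtColor(im,cv2.COLOR_BGR2HSV)
X=np.array([.9696,-.2445]);Y=np.array([.2445,.9696]);b=np.array([.5499,-.3168])
P=lambda x,y,z:(*(b+x*X+y*Y),z)
f=lambda u,v,z:((onz(c,u,v,z)[:2]-b)@np.c_[X,Y]).round(4)
q=proj(c,P(0,.071,.128));r=proj(c,P(0,-.071,.128));print("divider expected ends",q,r)
m=((abs(h[...,0].astype(int)-20)<8)&(h[...,1]>60)&(h[...,2]>140)).astype(np.uint8)
m[:int(q[1])-15]=0;m[:,:int(q[0])-30]=0;m[:,int(q[0])+30:]=0
n,l,st,ce=cv2.connectedComponentsWithStats(m);i=1+np.argmax(st[1:,4]);ys,xs=np.where(l==i);print(st[i])
for v in np.linspace(ys.min()+2,ys.max()-2,6).astype(int):
    k=xs[ys==v];print(v,k.min(),k.max(),"box xy at .128",f(k.mean(),v,.128),"width mm",np.round(1000*(f(k.max()+1,v,.128)-f(k.min(),v,.128))[0],1))
print("far end",f(xs[ys==ys.min()].mean(),ys.min(),.128))
for kind,x in(("o",-.067),("a",.067)):
    try:
        e,p=ball(c,im,kind,proj(c,P(x,0,.06)));print(kind,e,f(*e[0],.054), "expected px",proj(c,P(x,0,.054)))
    except Exception as ex:print(kind,ex)
```

```text
t 34.45 tcp [ 0.5501 -0.3171  0.2606] jaw -14.15 down-err [ 0.0046 -0.003 ] open 0.03 F [-0.  -0.2 -0.4]
offset cm [-0.04  1.06 -0.09] rot y None
divider expected ends [247.50350271 101.23985945] [247.64470283 253.35095687]
[ 217  267   60   54 1638]
269 259 264 box xy at .128 [ 0.0137 -0.0884] width mm 6.0
278 249 267 box xy at .128 [ 0.0119 -0.0987] width mm 19.0
288 219 276 box xy at .128 [-1.000e-04 -1.103e-01] width mm 58.6
298 217 276 box xy at .128 [-0.0014 -0.1223] width mm 61.3
308 240 274 box xy at .128 [ 0.0058 -0.1345] width mm 36.2
318 266 273 box xy at .128 [ 0.0228 -0.147 ] width mm 8.4
far end [ 0.0156 -0.0862]
o ((202.80970764160156, 174.22622680664062), (113.12653350830078, 202.982421875), 3.250575065612793) [-0.0507 -0.0113] expected px [187.77734613 164.51128851]
a OpenCV(4.12.0) /io/opencv/modules/imgproc/src/shapedescr.cpp:361: error: (-201:Incorrect size of input array) There should be at least 5 points to fit the ellipse in function 'fitEllipseNoDirect'
```

Run:
```python
from h import *
c=get_calibration("wrist");im=cv2.imread("pics/w13.png");h=cv2.cvtColor(im,cv2.COLOR_BGR2HSV)
X=np.array([.9696,-.2445]);Y=np.array([.2445,.9696]);b=np.array([.5499,-.3168])
f=lambda u,v,z:((onz(c,u,v,z)[:2]-b)@np.c_[X,Y]).round(4)
print("row130",[tuple(x) for x in h[130,236:262].tolist()]);print("row 164",[(u,*h[164,u].tolist()) for u in range(150,350,8)])
mo=(h[...,0]<16)&(h[...,1]>185)
mo[:, :250]=0;mo[230:]=0
mw=(h[...,1]<25)&(h[...,2]>130);mw[:,240:]=0;mw[230:]=0
for n_,m in(("amber",mo),("opal",mw)):
    m=cv2.morphologyEx(m.astype(np.uint8),cv2.MORPH_OPEN,np.ones((5,5)));n,l,st,ce=cv2.connectedComponentsWithStats(m)
    for i in range(1,n):
        if st[i,4]>300:print(n_,st[i],ce[i],f(*ce[i],.054))
# rail whites
m=((h[...,1]<40)&(h[...,2]>120)).astype(np.uint8)[70:140,200:300];n,l,st,ce=cv2.connectedComponentsWithStats(m)
for i in range(1,n):
    if st[i,4]>25:print("rail",st[i]+np.array([200,70,0,0,0]))
# plywood: hue 14-28, brighter than surroundings
for v in range(95,262,15):
    r=h[v,225:272].astype(int);k=225+np.where((r[:,0]>12)&(r[:,0]<24)&(r[:,1]>70)&(r[:,1]<150)&(r[:,2]>110))[0]
    if len(k):print(v,k.min(),k.max(),len(k),f(k.mean(),v,.128))
```

```text
row130 [(165, 11, 95), (0, 11, 93), (26, 22, 91), (31, 57, 94), (33, 85, 99), (33, 91, 101), (32, 92, 103), (28, 87, 111), (22, 101, 147), (19, 105, 199), (20, 101, 227), (21, 97, 235), (22, 97, 235), (21, 97, 234), (20, 102, 226), (19, 103, 200), (23, 103, 141), (28, 92, 108), (31, 90, 102), (33, 93, 102), (32, 84, 100), (30, 61, 92), (27, 25, 91), (0, 8, 90), (165, 16, 94), (173, 11, 97)]
row 164 [(150, 140, 8, 93), (158, 165, 5, 105), (166, 13, 10, 231), (174, 40, 3, 238), (182, 120, 1, 239), (190, 30, 3, 238), (198, 17, 10, 230), (206, 14, 16, 203), (214, 0, 7, 105), (222, 160, 8, 90), (230, 170, 8, 91), (238, 23, 22, 92), (246, 20, 100, 225), (254, 32, 89, 103), (262, 170, 8, 92), (270, 170, 8, 91), (278, 173, 23, 90), (286, 12, 182, 167), (294, 13, 183, 203), (302, 13, 183, 219), (310, 14, 176, 229), (318, 13, 184, 220), (326, 13, 186, 200), (334, 8, 83, 101), (342, 150, 12, 86)]
opal [ 148  139   65   73 2993] [178.71500167 172.82893418] [-0.0777 -0.0098]
opal [203 173  37  39 909] [224.9559956  194.70627063] [-0.026  -0.0359]
rail [224  97  20  18 331]
rail [254  97  19  18 301]
110 244 252 9 [0.0006 0.0639]
125 244 252 9 [0.0006 0.0515]
140 244 252 9 [0.0006 0.0388]
155 244 252 9 [0.0006 0.0257]
170 244 252 9 [0.0006 0.0122]
185 245 251 7 [ 0.0005 -0.0018]
200 245 251 7 [ 0.0005 -0.0162]
215 245 251 7 [ 0.0005 -0.031 ]
230 245 251 7 [ 0.0005 -0.0464]
245 245 251 7 [ 0.0005 -0.0622]
```

The divider's top edge is straight and square between the rails, 0.6 mm off centre. Opal is at column 187 (expected 188) and amber at 307, symmetric. The gripper is clear and at rest, so I hand in.

```bash
python3 -c "
from h import *
o=get_obs();print(o['tool_pos'],abs(o['qd']).max(),o['contact_force']);job_done()"
```

```text
[ 0.5502145  -0.31719272  0.26085491] 0.048730520073122924 [ 0.03247869 -0.30687433  1.51027826]
the job is handed in; nothing more can be done
```

I put both globes in the storage box and slid the divider down between them, then handed the job in at about 34.5 s. No verdict was reported.

- **Globes:** The opal globe is in the half nearer the robot and the amber one in the far half. I lowered each until the pad pushed back with about 4 N before letting go. Before the divider went in, a wrist picture put them at x = −68 and +67 mm and y = +1 mm in the box frame, both looking upright.
- **Divider:** It went down its guides without resistance and met the floor with the tool at 0.097 m, the height expected for fully seated. Afterwards its top edge was straight and square, about 0.6 mm off the centre line.
- **Gripper:** It finished clear above the box, touching nothing. The joints were still moving slightly, at most 0.05 rad/s.

**Failed or missing checks:**
- My first colour masks for the final picture failed: the amber one found nothing, and the opal and divider ones picked up the wrong areas. I used pixel-row profiles instead, which put opal about 1 px from where it was expected and amber symmetric to it.
- The second opal mask was also polluted by the grey pad, so I ignored it.
- I had used all 12 pictures before the divider was seated, so the final state was checked by numbers only.
- I did not re-measure the other objects. The moves were planned to clear them, and no unexpected contact forces showed up.

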